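# Serve a puff-puff with the kitchen tongs

### The arm

A 6-joint arm with a two-finger parallel gripper is mounted at the origin on the work surface. World frame = base frame: x ahead of the robot, y to its left, z up, the work surface at z = 0. Lengths are in m, angles in rad, forces in N, time in s.
With the tool pointing down it reaches from about 0.375 to 0.825 m from the base axis. Payload 5.5 kg.
Tool frame: the origin (TCP) lies midway between the tips of the shut fingers; the grasp point (between the pads) lies ctrl.grip_depth behind it (ctrl.grip_depth is the distance from the TCP to the grasp point, in m); z points along the fingers, y is the direction in which the jaws open and shut (so a half turn about z gives the same grasp; the last joint's range is limited). The gripper opens to 85 mm and grips with 20 to 120 N. Pads are 22 mm wide; open, the fingers measure 114 mm over their backs; the gripper's body (76 mm by 85 mm) begins 54 mm behind the grasp point. The pads swing forward as they close: fully open they stand 13 mm farther back than shut.
Start: joints at [1.303, 0.314, -0.047, 1.21, 0, 1.571], TCP at [0.159, 0.579, 0.231] pointing down, gripper open.
Joint ranges: [-2.67, 2.67], [-0.69, 1.73], [-1.03, 1.25], [-2.08, 2.16], [-1.42, 1.45], [-3.14, 3.14]. Speed limits (rad/s): [2.39, 2.39, 3.01, 3.14, 3.14, 3.14].

### API

Orientations are given as a 3x3 rotation matrix whose columns are the frame's x, y, z axes.
In Python, from bench import ctrl, cams gives the robot as it stands.
- The arm moves only by the tool jog_arm, never from a script. Its argument "deltas" is a list of rows, each an object of numbers: "fingers": the opening, from 0 (shut) to 1 (fully open); "x", "y", "z": the shift along the tool's x, y, z in m; "wx", "wy", "wz": the turn, a rotation vector about the tool's x, y, z in rad. In form: [{"fingers": .., "x": .., "y": .., "z": .., "wx": .., "wy": .., "wz": ..}, ...]. A call has 1 to 5 rows; each row is the pose to reach, as a shift and turn from the pose commanded when the call began, along the tool's axes at that moment; what a row does not reach only later rows make up. A row lasts 1/10 s, in which the tool goes at most 50 mm and 8.59 degrees, less where a joint would pass 70% of its speed; a pose out of reach is approached as far as the arm can. A call with a gripper value outside its range is refused whole. The fingers move at their own pace and stop on an object; the grip force is fixed at half the most. Time passes only in rows, so rows that repeat a pose let the fingers close. It gives the time, the measured TCP pose, the force and the opening at its end, in the units of the state.
- ctrl.read_state(): the state, without advancing time (a new reading comes with each control period).
- cams.camera(name): name is "side" or "top" or "wrist"; returns (picture, depth): 420x560x3 uint8, red, green, blue; 420x560 float32, m along the optical axis (not along the pixel's ray), 0 where there is no reading.
- cams.calibration(name): a dict with "fov_y" (degrees; the focal length in pixels is half the picture's height over the tangent of half this angle, whatever the lens; pixels are square), "cx", "cy" (the principal point, pixels), "R" (3x3) and "t" (3): a world point X has camera coordinates R X + t. Camera axes: x right, y down, z forward; pixel columns grow to the right and rows downward; lengths in m; the calibration is good to about 2 mm. The wrist camera is an equidistant fisheye: a pixel r from the principal point sees the ray r / f radians off the axis. A picture is of the moment at which its call begins: read the wrist's pose just before it. calibration takes no time and is no camera call; for the wrist camera it gives the pose at the moment of the call.
- ctrl.close_job(): hands the job in, once; it reports no verdict.
The state is a dict: "time": time; "joint_pos": joint angles; "joint_velocities": joint speeds; "effort": joint torques, N m; "ee_pos": TCP position; "ee_rot": TCP orientation; "contact_force": force on the tool from outside, world axes, zero at the start; "torque": the same for the moment, N m; "width": finger opening in m.
Only numpy, scipy, OpenCV 4.12 (cv2) and the standard library are available. Lean on these libraries where they do the work, as an engineer would, in place of code of your own. Each camera call takes 0.05 s, during which the arm holds its last target. There are 200 camera calls.

### The job

Pick up the kitchen tongs by their black grips, close their jaws on the brown puff-puff (a fried dough ball) on the round wooden stand, lift it off and carry it over the white plate. Finish while still holding it there, squeezed in the tongs, over the middle of the plate and at least 12 cm above the table; it is not put down. The gripper itself must not touch the puff-puff, the puff-puff must not be dropped or laid on the plate, and the stand, the plate and the other things on the table stay where they are.

Things in the scene. Friction and masses are not known exactly. Their poses are not given: they have to be found in the camera images.
- tongs: Steel kitchen tongs lying on their side, 238 mm long, 36 mm high at the grips, 110 g in all, centre of mass near x = -4 mm. Origin on the underside, on the centre line midway between the two black grips; x points along the tongs to the jaws, z up (hub's centre at x = -104 mm, jaw toes end at x = +125 mm). Each arm turns on an upright hinge at x = -100 mm; both always swing equally.
- tongs_grip (a point): Point on the tongs' centre line midway between the two black grips, 18 mm above the tongs' underside. The grips are flat upright plates 46 mm long (along x) and 36 mm high; over their outer faces they measure about 54 mm with the tongs open and 44 mm when the jaws hold the puff-puff. Squeeze them along the tongs' y.
- tongs_jaws (a point): Point midway between the jaws, 100 mm ahead of the grips (tongs x), 14 mm above the tongs' underside: the centre of the thing to be gripped belongs here. The jaws are flat plates 28 mm long and 28 mm high with toes bent inward in front (from x = +114 to +125 mm); they stand 58 mm apart when open (about 50 mm between the toes) and 38 mm when closed on the puff-puff.
- tong_left: The tongs' left arm (tongs +y). Its origin is on its hinge (tongs x = -100, y = +9 mm), at the underside. A spring holds the tongs open: it pushes back with about 6 N on each grip when open, 7 N when closed on the puff-puff, 9 N when the jaws nearly meet; squeezed only a little, the tongs can be carried by this force.
- tong_right: The tongs' right arm (tongs -y), the mirror image of the left (hinge at x = -100, y = -9 mm).
- puffpuff: Round brown fried dough ball, 38 mm across and 35 mm high, flat at its foot, about 30 g, standing on the middle of the wooden stand. Origin at the centre of its underside, z up. It is rigid.
- puffpuff_center (a point): Centre of the puff-puff at its widest height, 17 mm above its underside.
- stand: Round wooden stand, a loose flat disc 90 mm across and 16 mm high, 300 g. Origin at the centre of its underside.
- plate: White plate, loose, 140 mm across and 14 mm high, 250 g. Origin at the centre of its underside.
- clipboard: Grey plastic clipboard with steel spring clip, 230 x 165 mm, 20 mm high at the clip, lying on the left of the table; bystander. Origin at the centre of its underside. Behind it stands the fixed blue drawer unit, 190 mm high; a red flask (230 mm high), a green lantern and a yellow bin stand fixed at the right rear, a black radio at the far left.
- pencil: Yellow wooden pencil, 190 mm long, 8 mm thick, lying on the clipboard; bystander. Origin at its middle, x along it to the point.
- bottle_opener: Flat steel bottle opener, 125 mm long, 38 mm wide, 6 mm high, lying at the back; bystander. Origin near its middle.
- cup: Clear plastic cup, 76 mm across and 95 mm high, standing at the back; bystander. Origin at the centre of its underside.
- eraser: Red eraser 55 x 24 x 13 mm, lying in front on the left; bystander. Origin at the centre of its underside.
Things that resemble listed ones, but are neither listed nor needed, are in the scene too. Several things have the shape of the puffpuff; the one meant has the colours described above.

How it is judged:
On the way, in this order (a step that is already met when the one before it is completed fails the run):
1. the tongs are held by the gripper and lifted off the table (height (world z) of tongs above 0.008 m and contact force between the fingers and tongs above 1 N), for 0.2 s.
2. the puff-puff is squeezed between both jaws and lifted clear of the stand (contact force between puffpuff and tong_left above 0.3 N and contact force between puffpuff and tong_right above 0.3 N and height (world z) of puffpuff_center above 0.05 m and contact force between puffpuff and stand below 0.02 N), for 0.2 s.
At the end, for the whole second after the job is handed in: Puff-puff squeezed by both jaws (over 0.3 N each), fingers holding the tongs; its centre over 110 mm above the table, within 35 mm of the plate's middle seen from above, slower than 40 mm/s; stand, plate, bystanders within 30 mm of their starts (contact force between puffpuff and tong_left above 0.3 N and contact force between puffpuff and tong_right above 0.3 N and contact force between the fingers and tongs above 1 N and height (world z) of puffpuff_center above 0.11 m and height (world z) of tongs above 0.06 m and horizontal distance between puffpuff_center and plate below 0.035 m and linear speed of puffpuff below 0.04 m/s and distance of each of stand, plate, cup, pencil, bottle_opener, eraser, clipboard from where it was at the start of the episode below 0.03 m); the arm keeps its last pose, push and grip.
It fails at once if the gripper or arm touches the puff-puff (contact force between any of the fingers, the arm and puffpuff above 0.5 N).
It fails at once if the puff-puff is dropped off the stand or laid on the plate (height (world z) of puffpuff_center below 0.024 m or contact force between puffpuff and plate above 0.3 N).
It fails at once if the stand or the plate is shoved more than 30 mm (distance of any of stand, plate from where it was at the start of the episode above 0.03 m).
It fails at once if the cup, pencil, bottle opener, eraser or clipboard is moved more than 30 mm (distance of any of cup, pencil, bottle_opener, eraser, clipboard from where it was at the start of the episode above 0.03 m).
It also fails if it takes over 40 s, if anything falls off the work surface, if the arm or the gripper's body presses on something with over 40 N, if the wrist force passes 120 N, or if a joint passes its speed limit or range.

## Working session

There is one attempt and no reset: what is moved stays moved. The work goes in short steps, Python scripts to look and compute and a tool call to move; the robot and the scene stay as the last step left them, time stands still between calls to the robot, and variables do not carry over. Pictures are saved under pics/ and viewed, about 8 in all and at most 12, crops included, and the job is handed in when it is done.

Besides the shell and the picture viewer there is one more tool, called after "Request:" as name(argument=value, ...), one argument or row to a line, values as JSON. jog_arm: Moves the arm, as the interface text tells. Its arguments: {"type":"object","properties":{"deltas":{"type":"array","items":{"type":"object","properties":{"fingers":{"type":"number"},"x":{"type":"number"},"y":{"type":"number"},"z":{"type":"number"},"wx":{"type":"number"},"wy":{"type":"number"},"wz":{"type":"number"}}}}},"required":["deltas"]}

```bash
mkdir -p pics; ls; cat > h.py <<'E'
import numpy as np, cv2
from bench import ctrl, cams
def grab(n):
    c=cams.calibration(n); p,d=cams.camera(n); return c,p,d
def cloud(c,p,d):
    H,W=d.shape; f=H/2/np.tan(np.radians(c["fov_y"])/2)
    v,u=np.mgrid[:H,:W]; X=np.stack([(u-c["cx"])/f*d,(v-c["cy"])/f*d,d],-1)
    return (X-np.array(c["t"]))@np.array(c["R"])   # R^T (X-t)
E
python3 - <<'E'
from h import *
for n in("top","side"):
    c,p,d=grab(n); cv2.imwrite(f"pics/{n}0.png",p[...,::-1]); np.savez(f"{n}0.npz",p=p,d=d,**{k:np.array(v) for k,v in c.items()})
    print(n,c,(d>0).mean())
print(ctrl.read_state(),ctrl.grip_depth)
E
```

```text
pics
top {'fov_y': 50.94830425899952, 'cx': 281.92471892575116, 'cy': 215.4082618646287, 'R': array([[-1.64633405e-02, -9.99864314e-01,  5.57755245e-04],
       [-9.98272283e-01,  1.64056535e-02, -5.64207761e-02],
       [ 5.64039703e-02, -1.48566605e-03, -9.98406924e-01]]), 't': array([0.04858585, 0.59012624, 1.23956901])} 0.9961267006802721
side {'fov_y': 57.13738404400646, 'cx': 271.44595516794067, 'cy': 213.63278184242108, 'R': array([[-8.37807062e-01, -5.45966187e-01,  4.99050412e-04],
       [-3.86499588e-01,  5.92453059e-01, -7.06836219e-01],
       [ 3.85613011e-01, -5.92385259e-01, -7.07377064e-01]]), 't': array([0.5401957 , 0.23540072, 0.77473346])} 0.9963010204081633
{'time': 0.1, 'joint_pos': array([ 1.30298867e+00,  3.14180584e-01, -4.79459602e-02,  1.21022399e+00,
       -5.57355769e-06,  1.57081499e+00]), 'joint_velocities': array([ 0.00096755, -0.00068329,  0.00292164, -0.00067628, -0.00010847,
        0.00027579]), 'effort': array([ 2.42135038e-04, -5.40766025e+01,  3.40542877e+01,  1.11930582e-02,
       -5.11179920e-06,  8.74372404e-06]), 'ee_pos': array([0.15863618, 0.57811468, 0.23052017]), 'ee_rot': array([[-9.64348410e-01,  2.64635558e-01, -4.05895675e-04],
       [ 2.64635869e-01,  9.64347243e-01, -1.50027807e-03],
       [-5.60254967e-06, -1.55420533e-03, -9.99998792e-01]]), 'contact_force': array([-0.7898012 , -0.43780087, -0.43860066]), 'torque': array([ 0.03812216, -0.01521768,  0.009959  ]), 'width': 0.0852423604109666} 0.0187
```

View pics/top0.png

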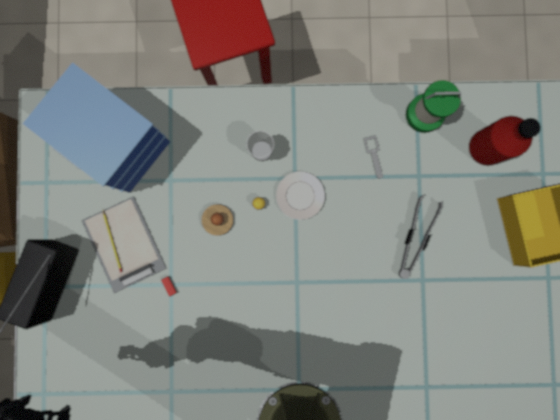

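View pics/side0.png

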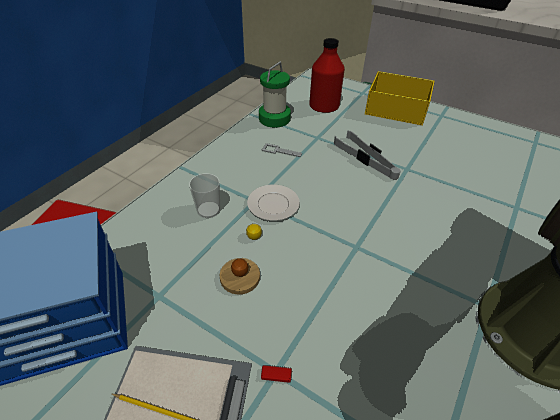

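The top view shows the tongs from the hub (405,272) to the jaws (430,200), with grips near (408,237) and (428,242). The puff-puff is at (217,218) on the stand, the plate at (299,195), the cup at (261,147) and a yellow decoy ball at (259,203). The side view agrees. Next I turn these into positions.

```bash
cat > m.py <<'E'
from h import *
for n in("top","side"):
    z=np.load(n+"0.npz"); c={k:z[k] for k in("fov_y","cx","cy","R","t")}; p,d=z["p"],z["d"]; P=cloud(c,p,d)
    hsv=cv2.cvtColor(p,cv2.COLOR_RGB2HSV).astype(int); h,s,v=hsv[...,0],hsv[...,1],hsv[...,2]
    X,Y,Z=P[...,0],P[...,1],P[...,2]
    def rep(name,m,circ=False):
        q=P[m]
        if len(q)<5: print(n,name,len(q)); return
        a=cv2.minEnclosingCircle(q[:,:2].astype(np.float32))
        print(n,name,len(q),"mid",np.round(np.median(q,0),4),"circ",np.round(a[0],4),round(a[1],4),"zmax",np.round(np.percentile(q[:,2],95),4))
    print(n,"table z",np.median(Z[(abs(X-.45)<.1)&(abs(Y)<.1)]))
    win={"top":dict(puff=(217,218),plate=(299,195),ball=(259,203),cup=(261,147),tongs=(420,236)),"side":dict(puff=(240,271),plate=(273,203),ball=(254,231),cup=(205,195),tongs=(366,155))}[n]
    vv,uu=np.mgrid[:420,:560]
    near=lambda k,r:(abs(uu-win[k][0])<r)&(abs(vv-win[k][1])<r)
    rep("standtop",near("puff",28)&(Z>.010)&(Z<.021))
    rep("puff",near("puff",28)&(Z>.026)&(Z<.08))
    rep("plate",near("plate",32)&(Z>.008)&(Z<.03)&(s<60))
    rep("cup",near("cup",25)&(Z>.02))
    rep("ball",near("ball",12)&(Z>.01))
    t=near("tongs",48)&(Z>.02)&(Z<.06)
    rep("tongs",t); q=P[t]; (ctr,sz,an)=cv2.minAreaRect(q[:,:2].astype(np.float32)); print(ctr,sz,an)
    m,ev=q[:,:2].mean(0),np.linalg.eigh(np.cov(q[:,:2].T))[1][:,1]; print("pca",m,ev)
    # dark grips
    g=t&(v<70); nl,lab,st,ce=cv2.connectedComponentsWithStats(g.astype(np.uint8))
    for i in range(1,nl):
        if st[i,4]>8: print(" dark",ce[i],st[i,4],np.median(P[lab==i],0).round(4))
E
python3 m.py
python3 -c "
import cv2;p=cv2.imread('pics/top0.png')[180:290,370:470];cv2.imwrite('pics/c.png',cv2.resize(p,None,fx=5,fy=5,interpolation=2))"
```

```text
top table z 0.001400151237721565
top standtop 610 mid [0.5802 0.2269 0.0163] circ [0.5822 0.2262] 0.045 zmax 0.02
top puff 147 mid [0.5823 0.2203 0.0466] circ [0.5834 0.222 ] 0.0186 zmax 0.0529
top plate 1171 mid [ 0.6488 -0.0133  0.0121] circ [ 0.6507 -0.006 ] 0.0759 zmax 0.0171
top cup 406 mid [0.7986 0.0983 0.0733] circ [0.6691 0.0702] 0.1521 zmax 0.0983
top ball 142 mid [0.6259 0.1057 0.0312] circ [0.582  0.0776] 0.0722 zmax 0.0367
top tongs 442 mid [ 0.5086 -0.3314  0.0274] circ [ 0.5223 -0.3411] 0.1215 zmax 0.0377
(0.52084881067276, -0.34032851457595825) (0.06664829701185226, 0.23963187634944916) 67.53738403320312
pca [ 0.5075508  -0.33671676] [-0.9241152   0.38211398]
 dark [408.96363636 236.41818182] 55 [ 0.5261 -0.3169  0.0337]
 dark [425.6        241.71428571] 35 [ 0.5114 -0.3628  0.0355]
side table z -0.0006708029720436259
side standtop 832 mid [0.5734 0.2358 0.0155] circ [0.583  0.2248] 0.0466 zmax 0.0175
side puff 246 mid [0.5802 0.2275 0.0443] circ [0.5838 0.2221] 0.0188 zmax 0.0504
side plate 840 mid [ 0.6527 -0.0189  0.0111] circ [0.6459 0.0073] 0.092 zmax 0.0142
side cup 1019 mid [0.7774 0.0996 0.0692] circ [0.5269 0.3407] 0.3932 zmax 0.0942
side ball 191 mid [0.623  0.1122 0.0286] circ [0.4436 0.3571] 0.3252 zmax 0.0339
side tongs 683 mid [ 0.5155 -0.367   0.0261] circ [ 0.5131 -0.444 ] 0.182 zmax 0.0432
(0.5453075170516968, -0.43349534273147583) (0.21581989526748657, 0.339880108833313) 11.935771942138672
pca [ 0.51812618 -0.44185292] [-0.14151003  0.98993682]
 dark [353.08333333 134.33333333] 12 [ 0.5984 -0.4053  0.0236]
 dark [338.53846154 140.46153846] 13 [ 0.624  -0.3497  0.0225]
 dark [377.12820513 151.57692308] 78 [ 0.5032 -0.359   0.0265]
 dark [363.3015873 154.3968254] 63 [ 0.5257 -0.3171  0.0286]
 dark [376. 163.] 13 [ 0.4807 -0.3077  0.0216]
 dark [387.3 169.3] 10 [ 0.4409 -0.2973  0.0214]
```

View pics/c.png

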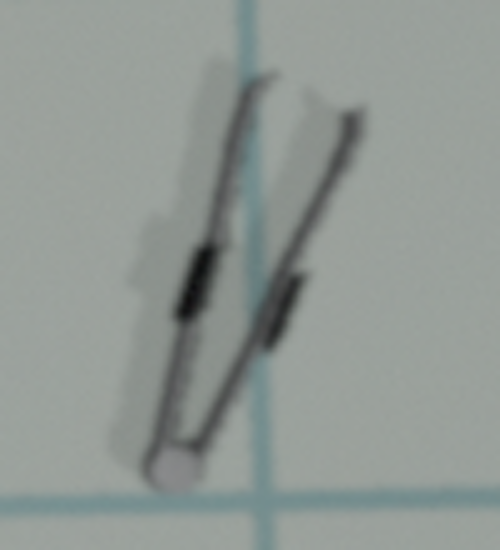

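```bash
cat >> h.py <<'E'
def go(x,y,z,yaw=None):
    s=ctrl.read_state(); R=np.array(s["ee_rot"]); d=R.T@(np.array([x,y,z])-s["ee_pos"])
    a=np.degrees(np.arctan2(R[1,1],R[0,1]))-90   # tongs yaw implied by tool y
    print("t",s["time"],"tcp",np.round(s["ee_pos"],4),"yaw",a.round(2),"tool delta",d.round(4),"rows",np.linalg.norm(d)/.05,"wz",0 if yaw is None else np.radians(a-yaw).round(4),"w",s["width"],"q",np.round(s["joint_pos"],2))
E
python3 -c "
from h import *
go(.42,.30,.23)"
```

```text
t 0.1 tcp [0.1586 0.5781 0.2305] yaw -15.35 tool delta [-0.3256 -0.199   0.0008] rows 7.6330620944432015 wz 0 w 0.0852423604109666 q [ 1.3   0.31 -0.05  1.21 -0.    1.57]
```

Request:
jog_arm(
  deltas=[
    {"x": -0.32, "y": -0.2, "fingers": 1},
    {"x": -0.32, "y": -0.2, "fingers": 1},
    {"x": -0.32, "y": -0.2, "fingers": 1},
    {"x": -0.32, "y": -0.2, "fingers": 1},
    {"x": -0.32, "y": -0.2, "fingers": 1},
  ],
)

```text
invalid input at $.deltas[0]: expected keys fingers, x, y, z, wx, wy, wz
```

```bash
python3 -c "
from h import *
go(.50,-.335,.20,-20)"
```

```text
t 0.1 tcp [0.1586 0.5781 0.2305] yaw -15.35 tool delta [-0.5708 -0.7902  0.0318] rows 19.506297990381082 wz 0.0812 w 0.0852423604109666 q [ 1.3   0.31 -0.05  1.21 -0.    1.57]
```

Request:
jog_arm(
  deltas=[
    {"x": -0.32, "y": -0.2, "z": 0, "wx": 0, "wy": 0, "wz": 0, "fingers": 1},
    {"x": -0.32, "y": -0.2, "z": 0, "wx": 0, "wy": 0, "wz": 0, "fingers": 1},
    {"x": -0.32, "y": -0.2, "z": 0, "wx": 0, "wy": 0, "wz": 0, "fingers": 1},
    {"x": -0.32, "y": -0.2, "z": 0, "wx": 0, "wy": 0, "wz": 0, "fingers": 1},
    {"x": -0.32, "y": -0.2, "z": 0, "wx": 0, "wy": 0, "wz": 0, "fingers": 1},
  ],
)

```text
time: 0.6
ee_pos: [0.3289, 0.393, 0.231]
ee_rot: [[-0.964, 0.264, -0.0], [0.264, 0.964, -0.0], [0.0, -0.0, -1.0]]
contact_force: [1.3, 1.0, -0.1]
width: 0.0854
```

```bash
python3 -c "
from h import *
go(.44,.20,.23)
go(.50,-.335,.20,-20)"
```

```text
t 0.6 tcp [0.3289 0.393  0.231 ] yaw -15.31 tool delta [-0.1581 -0.1568  0.0011] rows 4.452892927025409 wz 0 w 0.08540187298726482 q [ 0.87  0.15 -0.26  1.17 -0.    1.14]
t 0.6 tcp [0.3289 0.393  0.231 ] yaw -15.31 tool delta [-0.3573 -0.6569  0.0313] rows 14.96864011035572 wz 0.0818 w 0.08540187298726482 q [ 0.87  0.15 -0.26  1.17 -0.    1.14]
```

Request:
jog_arm(
  deltas=[
    {"x": -0.16, "y": -0.16, "z": 0, "wx": 0, "wy": 0, "wz": 0, "fingers": 1},
    {"x": -0.16, "y": -0.16, "z": 0, "wx": 0, "wy": 0, "wz": 0, "fingers": 1},
    {"x": -0.16, "y": -0.16, "z": 0, "wx": 0, "wy": 0, "wz": 0, "fingers": 1},
    {"x": -0.3, "y": -0.5, "z": 0, "wx": 0, "wy": 0, "wz": 0, "fingers": 1},
    {"x": -0.3, "y": -0.5, "z": 0, "wx": 0, "wy": 0, "wz": 0, "fingers": 1},
  ],
)

```text
time: 1.1
ee_pos: [0.4214, 0.1642, 0.231]
ee_rot: [[-0.964, 0.265, -0.0], [0.265, 0.964, -0.0], [0.0, -0.0, -1.0]]
contact_force: [0.4, -0.4, 0.8]
width: 0.0856
```

```bash
python3 -c "
from h import *
go(.50,-.335,.20,-20)"
```

```text
t 1.1 tcp [0.4214 0.1642 0.231 ] yaw -15.34 tool delta [-0.2079 -0.4606  0.0311] rows 10.125680422236114 wz 0.0813 w 0.08559799014906835 q [ 0.37  0.04 -0.38  1.15 -0.    0.64]
```

Request:
jog_arm(
  deltas=[
    {"x": -0.2, "y": -0.46, "z": 0.03, "wx": 0, "wy": 0, "wz": 0.08, "fingers": 1},
    {"x": -0.2, "y": -0.46, "z": 0.03, "wx": 0, "wy": 0, "wz": 0.08, "fingers": 1},
    {"x": -0.2, "y": -0.46, "z": 0.03, "wx": 0, "wy": 0, "wz": 0.08, "fingers": 1},
    {"x": -0.2, "y": -0.46, "z": 0.03, "wx": 0, "wy": 0, "wz": 0.08, "fingers": 1},
    {"x": -0.2, "y": -0.46, "z": 0.03, "wx": 0, "wy": 0, "wz": 0.08, "fingers": 1},
  ],
)

```text
time: 1.6
ee_pos: [0.4563, -0.0829, 0.2162]
ee_rot: [[-0.94, 0.341, 0.0], [0.341, 0.94, 0.0], [-0.0, 0.0, -1.0]]
contact_force: [1.3, 0.3, 0.8]
width: 0.0854
```

```bash
python3 -c "
from h import *
go(.50,-.335,.20,-20)"
```

```text
t 1.6 tcp [ 0.4563 -0.0829  0.2162] yaw -19.93 tool delta [-0.127  -0.2221  0.0162] rows 5.127710259678549 wz 0.0012 w 0.0854129470887689 q [-0.18  0.07 -0.39  1.12  0.    0.17]
```

Request:
jog_arm(
  deltas=[
    {"x": -0.127, "y": -0.222, "z": 0.016, "wx": 0, "wy": 0, "wz": 0, "fingers": 1},
    {"x": -0.127, "y": -0.222, "z": 0.016, "wx": 0, "wy": 0, "wz": 0, "fingers": 1},
    {"x": -0.127, "y": -0.222, "z": 0.016, "wx": 0, "wy": 0, "wz": 0, "fingers": 1},
    {"x": -0.127, "y": -0.222, "z": 0.016, "wx": 0, "wy": 0, "wz": 0, "fingers": 1},
    {"x": -0.127, "y": -0.222, "z": 0.016, "wx": 0, "wy": 0, "wz": 0, "fingers": 1},
  ],
)

```text
time: 2.1
ee_pos: [0.499, -0.3287, 0.2003]
ee_rot: [[-0.94, 0.341, -0.0], [0.341, 0.94, 0.0], [0.0, 0.0, -1.0]]
contact_force: [0.6, 0.8, 0.9]
width: 0.0851
```

```bash
python3 - <<'E'
from h import *
go(.50,-.335,.20,-20)
c,p,d=grab("wrist"); cv2.imwrite("pics/w1.png",p[...,::-1]); np.savez("w1.npz",p=p,d=d,**{k:np.array(v) for k,v in c.items()}); print(c)
E
```

```text
t 2.1 tcp [ 0.499  -0.3287  0.2003] yaw -19.95 tool delta [-0.0031 -0.0056  0.0003] rows 0.12733672245518815 wz 0.0009 w 0.08510230959692457 q [-0.58  0.32 -0.11  1.14  0.   -0.23]
{'fov_y': 65.70646984690485, 'cx': 284.69298846096393, 'cy': 207.7670229819474, 'R': array([[ 3.39884194e-01,  9.40466977e-01,  7.74980977e-04],
       [ 9.01005617e-01, -3.25858858e-01,  2.86364946e-01],
       [ 2.69569309e-01, -9.66326566e-02, -9.58120304e-01]]), 't': array([ 0.13926856, -0.58465786,  0.18216028])}
```

View pics/w1.png

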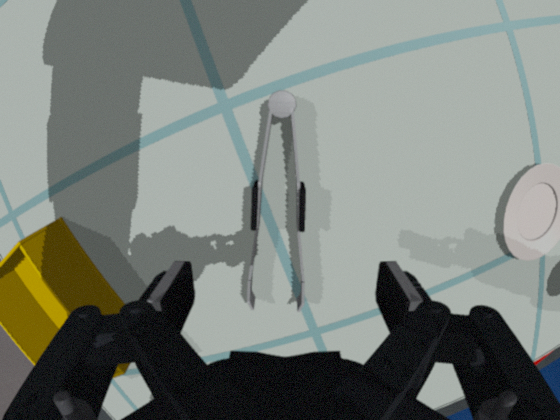

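The wrist view shows the hub at (282,103), the grips at (255,206) and (302,206), and the jaw toes at (251,305) and (298,305). I cast these as rays through the fisheye model.

```bash
cat >> h.py <<'E'
def fray(c,u,v,z):
    f=210/np.tan(np.radians(float(c["fov_y"]))/2); a=np.array([u-c["cx"],v-c["cy"]]); r=np.hypot(*a); th=r/f
    k=np.array([*(a/r*np.sin(th)),np.cos(th)]); R=np.array(c["R"]); o=-R.T@c["t"]; w=R.T@k
    return o+w*(z-o[2])/w[2]
E
python3 - <<'E'
from h import *
c=np.load("w1.npz"); p=c["p"]
g=(p.max(2)<45).astype(np.uint8); n,l,s,ce=cv2.connectedComponentsWithStats(g[150:250,230:330])
G=[]
for i in range(1,n):
    if s[i,4]>30:
        x,y,w,h,a=s[i]; b=ce[i]+[230,150]; print(b,s[i]); G.append(fray(c,b[0],b[1],.025)); print(G[-1])
h=fray(c,282,103,.03); t=(fray(c,251,303,.028)+fray(c,299,303,.028))/2
print("hub",h,"toes",t,"dist",np.linalg.norm(h-t))
yaw=lambda a,b:np.degrees(np.arctan2(*(b-a)[1::-1]))
print("yaw hub-toe",yaw(h,t))
if len(G)==2:
    m=(G[0]+G[1])/2; print("gripmid",m,"yaw g",yaw(G[0],G[1])+0,np.linalg.norm(G[0]-G[1]),"hub-m",yaw(h,m),np.linalg.norm((h-m)[:2]))
E
```

```text
[253.95566502 206.09359606] [ 21  31   7  49 203]
[ 0.50716803 -0.36467749  0.025     ]
[301.6076555  207.16267943] [ 69  33   6  48 209]
[ 0.52473513 -0.31944698  0.025     ]
hub [ 0.42024544 -0.30268576  0.03      ] toes [ 0.62166697 -0.38460084  0.028     ] dist 0.21745047655000407
yaw hub-toe -22.130829675933324
gripmid [ 0.51595158 -0.34206223  0.025     ] yaw g 68.77431037887602 0.04852218077710274 hub-m -22.363783896965632 0.10348995582176534
```

```bash
python3 -c "
from h import *
go(.516,-.3415,.003,-22.2)"
```

```text
t 2.15 tcp [ 0.4998 -0.3359  0.199 ] yaw -20.2 tool delta [-0.0169  0.0012  0.1961] rows 3.935682417413282 wz 0.0349 w 0.08565527777025315 q [-0.59  0.33 -0.1   1.14 -0.   -0.24]
```

Request:
jog_arm(
  deltas=[
    {"x": -0.017, "y": 0, "z": 0.05, "wx": 0, "wy": 0, "wz": 0.035, "fingers": 1},
    {"x": -0.017, "y": 0, "z": 0.1, "wx": 0, "wy": 0, "wz": 0.035, "fingers": 1},
    {"x": -0.017, "y": 0, "z": 0.13, "wx": 0, "wy": 0, "wz": 0.035, "fingers": 1},
    {"x": -0.017, "y": 0, "z": 0.14, "wx": 0, "wy": 0, "wz": 0.035, "fingers": 1},
    {"x": -0.017, "y": 0, "z": 0.14, "wx": 0, "wy": 0, "wz": 0.035, "fingers": 1},
  ],
)

```text
time: 2.65
ee_pos: [0.514, -0.3314, 0.0593]
ee_rot: [[-0.928, 0.373, -0.003], [0.373, 0.928, 0.002], [0.004, 0.001, -1.0]]
contact_force: [0.3, -0.2, 0.3]
width: 0.0853
```

```bash
python3 - <<'E'
from h import *
go(.516,-.3415,.003,-22.2)
c,p,d=grab("wrist"); cv2.imwrite("pics/w2.png",p[...,::-1]); np.savez("w2.npz",p=p,d=d,**{k:np.array(v) for k,v in c.items()})
E
```

```text
t 2.65 tcp [ 0.514  -0.3314  0.0593] yaw -21.92 tool delta [-0.0058 -0.0086  0.0562] rows 1.143853457850398 wz 0.0048 w 0.08529769835640875 q [-0.57  0.45 -0.25  0.87  0.   -0.19]
```

View pics/w2.png

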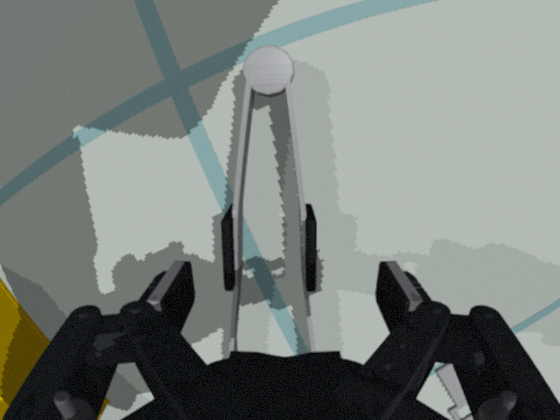

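Near view: the grips at (229,248) and (310,248) sit left of the finger midline (column 285), which agrees with the computed tool-y shift.

```bash
python3 - <<'E'
from h import *
c=np.load("w2.npz")
h=fray(c,269,68,.036); 
G=[fray(c,230,246,.018),fray(c,311,248,.018)]; m=(G[0]+G[1])/2
print(h,G,m,np.linalg.norm(G[1]-G[0]),np.degrees(np.arctan2(*(m-h)[1::-1])),np.linalg.norm((m-h)[:2]))
for z in (.036,):
  a=fray(c,236,206,z);b=fray(c,307,206,z);e=fray(c,223,285,z);f=fray(c,316,285,z); print(z,(a+b)/2,(e+f)/2)
go(*m[:2],.003,-22.2)
E
```

```text
[ 0.42174924 -0.30273544  0.036     ] [array([ 0.50718343, -0.36491605,  0.018     ]), array([ 0.52684924, -0.31902906,  0.018     ])] [ 0.51701634 -0.34197256  0.018     ] 0.04992353251597641 -22.385012246111902 0.1030309241919888
0.036 [ 0.48843717 -0.32866246  0.036     ] [ 0.53241674 -0.34842339  0.036     ]
t 2.7 tcp [ 0.5154 -0.3323  0.0612] yaw -21.92 tool delta [-0.0051 -0.0083  0.0582] rows 1.1809291547594072 wz 0.0049 w 0.08521400668239673 q [-0.57  0.45 -0.25  0.87  0.   -0.19]
```

Request:
jog_arm(
  deltas=[
    {"x": -0.005, "y": -0.0085, "z": 0, "wx": 0, "wy": 0, "wz": 0.005, "fingers": 1},
    {"x": -0.005, "y": -0.0085, "z": 0.025, "wx": 0, "wy": 0, "wz": 0.005, "fingers": 1},
    {"x": -0.005, "y": -0.0085, "z": 0.045, "wx": 0, "wy": 0, "wz": 0.005, "fingers": 1},
    {"x": -0.005, "y": -0.0085, "z": 0.057, "wx": 0, "wy": 0, "wz": 0.005, "fingers": 1},
    {"x": -0.005, "y": -0.0085, "z": 0.057, "wx": 0, "wy": 0, "wz": 0.005, "fingers": 1},
  ],
)

```text
time: 3.2
ee_pos: [0.5166, -0.3425, 0.0036]
ee_rot: [[-0.926, 0.378, -0.0], [0.378, 0.926, 0.0], [0.0, -0.0, -1.0]]
contact_force: [-1.0, -0.3, -0.5]
width: 0.0854
```

Request:
jog_arm(
  deltas=[
    {"x": 0, "y": 0, "z": 0, "wx": 0, "wy": 0, "wz": 0, "fingers": 0.6},
    {"x": 0, "y": 0, "z": 0, "wx": 0, "wy": 0, "wz": 0, "fingers": 0.6},
    {"x": 0, "y": 0, "z": 0, "wx": 0, "wy": 0, "wz": 0, "fingers": 0.6},
    {"x": 0, "y": 0, "z": 0, "wx": 0, "wy": 0, "wz": 0, "fingers": 0.6},
    {"x": 0, "y": 0, "z": 0, "wx": 0, "wy": 0, "wz": 0, "fingers": 0.6},
  ],
)

```text
time: 3.7
ee_pos: [0.5179, -0.3431, 0.0055]
ee_rot: [[-0.926, 0.378, 0.002], [0.378, 0.926, -0.002], [-0.003, -0.001, -1.0]]
contact_force: [-0.5, -0.4, 6.6]
width: 0.0509
```

```bash
python3 - <<'E'
from h import *
go(.5165,-.342,.003,-22.2)
E
```

```text
t 3.7 tcp [ 0.5179 -0.3431  0.0055] yaw -22.22 tool delta [0.0017 0.0005 0.0025] rows 0.06238132603057153 wz -0.0004 w 0.050883113202308525 q [-0.58  0.52 -0.28  0.76 -0.   -0.2 ]
```

Request:
jog_arm(
  deltas=[
    {"x": 0, "y": 0, "z": -0.01, "wx": 0, "wy": 0, "wz": 0, "fingers": 0.6},
    {"x": 0, "y": 0, "z": -0.03, "wx": 0, "wy": 0, "wz": 0, "fingers": 0.6},
    {"x": 0, "y": 0, "z": -0.06, "wx": 0, "wy": 0, "wz": 0, "fingers": 0.6},
    {"x": 0, "y": 0, "z": -0.08, "wx": 0, "wy": 0, "wz": 0, "fingers": 0.6},
    {"x": 0, "y": 0, "z": -0.08, "wx": 0, "wy": 0, "wz": 0, "fingers": 0.6},
  ],
)

```text
time: 4.2
ee_pos: [0.5189, -0.3437, 0.0877]
ee_rot: [[-0.926, 0.378, 0.005], [0.378, 0.926, -0.003], [-0.006, -0.001, -1.0]]
contact_force: [0.8, 0.8, -1.5]
width: 0.0516
```

```bash
python3 - <<'E'
from h import *
go(.5165,-.342,.08,-22.2)
c,p,d=grab("wrist"); cv2.imwrite("pics/w3.png",p[...,::-1]); np.savez("w3.npz",p=p,d=d,**{k:np.array(v) for k,v in c.items()})
c,p,d=grab("side"); q=p[90:200,300:440,::-1]; q=cv2.resize(q,None,fx=3,fy=3); w=cv2.imread("pics/w3.png")
o=np.zeros((420,980,3),np.uint8); o[:,:560]=w; o[:330,560:]=q; cv2.imwrite("pics/s3.png",cv2.resize(o,(800,343)))
E
```

```text
t 4.2 tcp [ 0.5189 -0.3437  0.0877] yaw -22.21 tool delta [0.0029 0.0006 0.0077] rows 0.16533594339624988 wz -0.0003 w 0.051562527144802604 q [-0.58  0.44 -0.21  0.92  0.   -0.2 ]
```

View pics/s3.png

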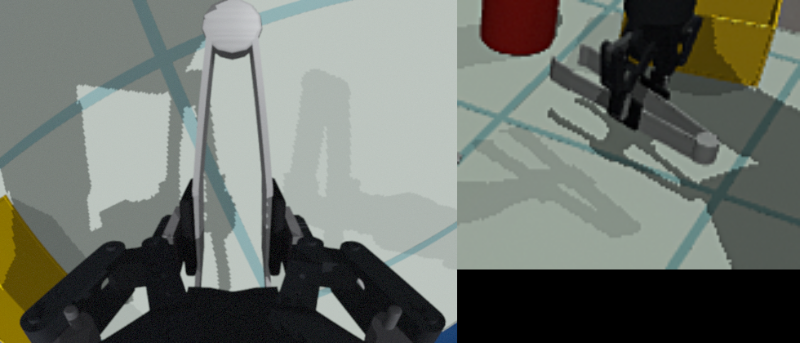

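The tongs are lifted and held level between the pads, with the hub at about (284,31) in the wrist view. I check their height and pitch in the grip from the depth.

```bash
cat >> h.py <<'E'
def fcloud(c,d):
    H,W=d.shape; f=210/np.tan(np.radians(float(c["fov_y"]))/2); v,u=np.mgrid[:H,:W]; a,b=u-c["cx"],v-c["cy"]; r=np.hypot(a,b)+1e-9; th=r/f
    k=np.stack([a/r*np.tan(th),b/r*np.tan(th),np.ones_like(r)],-1)*d[...,None]
    return (k-np.array(c["t"]))@np.array(c["R"])
E
cat > pose.py <<'E'
from h import *
def pose(fn,m,yaw,zlo,ztab):
    c=np.load(fn); P=fcloud(c,c["d"]); a=np.radians(yaw); ax=np.array([np.cos(a),np.sin(a)]); n=np.array([-ax[1],ax[0]])
    q=P[:,:,:2]-m; x=q@ax; y=q@n; Z=P[...,2]
    ok=(c["d"]>0)&(Z>zlo)&(Z<zlo+.06)&(abs(y)<.034)
    for lo in(-.118,-.10,-.085,-.07,-.055,-.04):
        s=ok&(x>lo)&(x<lo+.015)
        if s.sum()>5: print(fn,lo,s.sum(),"ztop",np.percentile(Z[s],[50,90]).round(4),"ymid",((y[s].min()+y[s].max())/2).round(4),"xmin",x[s].min().round(4))
E
python3 - <<'E'
from pose import *
pose("w2.npz",np.array([.5165,-.342]),-22.3,.015,0)
pose("w3.npz",np.array([.5189,-.3437]),-22.2,.075,0)
E
```

```text
w2.npz -0.118 998 ztop [0.0258 0.0268] ymid -0.0005 xmin -0.1173
w2.npz -0.1 979 ztop [0.0258 0.0268] ymid -0.0009 xmin -0.0999
w2.npz -0.085 366 ztop [0.0258 0.0268] ymid -0.0006 xmin -0.085
w2.npz -0.07 384 ztop [0.0258 0.0267] ymid -0.0006 xmin -0.07
w2.npz -0.055 361 ztop [0.0258 0.0268] ymid -0.0003 xmin -0.055
w2.npz -0.04 327 ztop [0.0259 0.0268] ymid -0.0002 xmin -0.0399
w3.npz -0.118 2178 ztop [0.1072 0.1082] ymid -0.0003 xmin -0.1178
w3.npz -0.1 2182 ztop [0.107  0.1081] ymid -0.0002 xmin -0.1
w3.npz -0.085 1056 ztop [0.1071 0.1082] ymid -0.0002 xmin -0.085
w3.npz -0.07 1023 ztop [0.1071 0.1082] ymid 0.0 xmin -0.07
w3.npz -0.055 945 ztop [0.1073 0.1084] ymid 0.0 xmin -0.055
w3.npz -0.04 911 ztop [0.1073 0.1085] ymid 0.0004 xmin -0.04
```

Request:
jog_arm(
  deltas=[
    {"x": 0.01, "y": 0.02, "z": -0.03, "wx": 0, "wy": 0, "wz": -0.04, "fingers": 0.6},
    {"x": 0.025, "y": 0.055, "z": -0.05, "wx": 0, "wy": 0, "wz": -0.1, "fingers": 0.6},
    {"x": 0.042, "y": 0.09, "z": -0.06, "wx": 0, "wy": 0, "wz": -0.17, "fingers": 0.6},
    {"x": 0.06, "y": 0.127, "z": -0.06, "wx": 0, "wy": 0, "wz": -0.24, "fingers": 0.6},
    {"x": 0.078, "y": 0.164, "z": -0.06, "wx": 0, "wy": 0, "wz": -0.3, "fingers": 0.6},
  ],
)

```text
time: 4.8
ee_pos: [0.5055, -0.1593, 0.1427]
ee_rot: [[-0.996, 0.086, -0.001], [0.086, 0.996, 0.001], [0.002, 0.0, -1.0]]
contact_force: [-0.5, 1.2, -0.8]
width: 0.0513
```

```bash
python3 - <<'E'
from h import *
go(.491,.1865,.145,21)
E
```

```text
t 4.8 tcp [ 0.5055 -0.1593  0.1427] yaw -4.91 tool delta [ 0.044   0.3433 -0.0021] rows 6.9223592005840215 wz -0.4522 w 0.05128681372149753 q [-0.31  0.24 -0.36  0.98  0.   -0.22]
```

Request:
jog_arm(
  deltas=[
    {"x": 0.005, "y": 0.04, "z": 0, "wx": 0, "wy": 0, "wz": -0.06, "fingers": 0.6},
    {"x": 0.01, "y": 0.08, "z": 0, "wx": 0, "wy": 0, "wz": -0.12, "fingers": 0.6},
    {"x": 0.015, "y": 0.12, "z": 0, "wx": 0, "wy": 0, "wz": -0.18, "fingers": 0.6},
    {"x": 0.02, "y": 0.16, "z": 0, "wx": 0, "wy": 0, "wz": -0.24, "fingers": 0.6},
    {"x": 0.025, "y": 0.2, "z": 0, "wx": 0, "wy": 0, "wz": -0.3, "fingers": 0.6},
  ],
)

```text
time: 5.3
ee_pos: [0.4976, 0.042, 0.1423]
ee_rot: [[-0.977, -0.213, -0.003], [-0.213, 0.977, -0.0], [0.003, 0.0, -1.0]]
contact_force: [1.3, -0.1, -1.2]
width: 0.0512
```

```bash
python3 - <<'E'
from h import *
go(.491,.1865,.145,21)
E
```

```text
t 5.3 tcp [0.4976 0.042  0.1423] yaw 12.29 tool delta [-0.0243  0.1426 -0.0027] rows 2.893766873196355 wz -0.1519 w 0.05123103469262388 q [ 0.08  0.18 -0.42  0.96 -0.   -0.13]
```

Request:
jog_arm(
  deltas=[
    {"x": -0.007, "y": 0.04, "z": 0, "wx": 0, "wy": 0, "wz": -0.05, "fingers": 0.6},
    {"x": -0.014, "y": 0.08, "z": 0, "wx": 0, "wy": 0, "wz": -0.1, "fingers": 0.6},
    {"x": -0.02, "y": 0.115, "z": 0, "wx": 0, "wy": 0, "wz": -0.15, "fingers": 0.6},
    {"x": -0.023, "y": 0.135, "z": 0, "wx": 0, "wy": 0, "wz": -0.15, "fingers": 0.6},
    {"x": -0.024, "y": 0.14, "z": 0, "wx": 0, "wy": 0, "wz": -0.15, "fingers": 0.6},
  ],
)

```text
time: 5.8
ee_pos: [0.4918, 0.1842, 0.1422]
ee_rot: [[-0.934, -0.357, -0.002], [-0.357, 0.934, -0.0], [0.002, 0.0, -1.0]]
contact_force: [-0.3, -0.3, -1.3]
width: 0.0512
```

```bash
python3 - <<'E'
from h import *
go(.491,.1865,.145,21)
s=ctrl.read_state(); R=s["ee_rot"]
o=np.zeros((420,840,3),np.uint8)
for n,(a,b) in dict(top=(217,190),side=(240,240)).items():
    c,p,d=grab(n); cv2.imwrite(f"pics/{n}4.png",p[...,::-1]); np.savez(n+"4.npz",p=p,d=d,**{k:np.array(v) for k,v in c.items()})
    q=cv2.resize(p[b-70:b+70,a-70:a+70,::-1],(420,420)); k=0 if n=="top" else 420; o[:,k:k+420]=q
cv2.imwrite("pics/c4.png",cv2.resize(o,(800,400)))
c,p,d=grab("wrist"); np.savez("w4.npz",p=p,d=d,**{k:np.array(v) for k,v in c.items()})
from pose import pose
pose("w4.npz",s["ee_pos"][:2],20.9,s["ee_pos"][2]-.012,0)
E
```

```text
t 5.8 tcp [0.4918 0.1842 0.1422] yaw 20.93 tool delta [-0.      0.0025 -0.0028] rows 0.07418666226238967 wz -0.0012 w 0.05115659159012541 q [ 0.36  0.23 -0.37  0.98  0.   -0.01]
w4.npz -0.118 2199 ztop [0.1629 0.1638] ymid -0.0019 xmin -0.1177
w4.npz -0.1 2196 ztop [0.1625 0.1637] ymid -0.0018 xmin -0.1
w4.npz -0.085 1056 ztop [0.1624 0.1636] ymid -0.0018 xmin -0.085
w4.npz -0.07 1022 ztop [0.1625 0.1636] ymid -0.0015 xmin -0.07
w4.npz -0.055 941 ztop [0.1624 0.1635] ymid -0.0016 xmin -0.055
w4.npz -0.04 914 ztop [0.1623 0.1635] ymid -0.0014 xmin -0.04
```

View pics/c4.png

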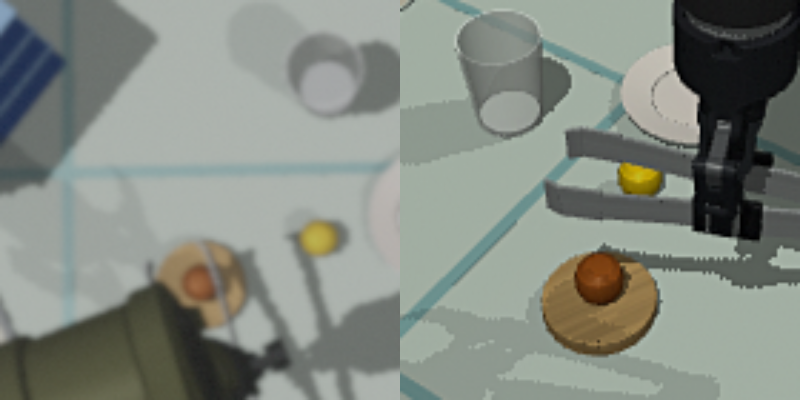

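The tongs hang level above the puff-puff, with the jaws straddling it. I compute the jaw midpoint from the side and top depth.

```bash
python3 - <<'E'
from h import *
go(.491,.1865,.145,21)
s=ctrl.read_state(); a=np.radians(20.9); ax=np.array([np.cos(a),np.sin(a)]); n=np.array([-ax[1],ax[0]]); T=s["ee_pos"][:2]
for nm in("top","side"):
    c=np.load(nm+"4.npz"); P=cloud(c,c["p"],c["d"]); q=P[...,:2]-T; x=q@ax;y=q@n;Z=P[...,2]
    m=(x>.05)&(x<.14)&(abs(y)<.045)&(Z>.12)&(Z<.175)
    for sg in(1,-1):
        k=m&(y*sg>0)
        if k.sum()>5: print(nm,sg,k.sum(),"xmax",np.percentile(x[k],98).round(4),"y body",np.median(y[k&(x>.086)&(x<.112)]).round(4),"z",np.percentile(Z[k],[3,97]).round(4))
    b=(q@ax>.06)&(x<.14)&(abs(y)<.05)&(Z>.026)&(Z<.06)
    print("puff in tool",nm,b.sum(),cv2.minEnclosingCircle(np.stack([x[b],y[b]],1).astype(np.float32)))
c=np.load("w4.npz"); P=fcloud(c,c["d"]); q=P[...,:2]-T;x=q@ax;y=q@n;Z=P[...,2]
h=(x>-.14)&(x<-.095)&(abs(y)<.03)&(Z>.155)&(Z<.17); print("hub",cv2.minEnclosingCircle(np.stack([x[h],y[h]],1).astype(np.float32)),np.percentile(x[h],[1]))
E
```

```text
t 5.95 tcp [0.4924 0.1818 0.1427] yaw 20.77 tool delta [-0.0004  0.0049 -0.0023] rows 0.10777414767349783 wz -0.004 w 0.051450747505283285 q [ 0.35  0.23 -0.37  0.98 -0.   -0.01]
top 1 25 xmax 0.1227 y body 0.0316 z [0.1418 0.1671]
top -1 64 xmax 0.1218 y body -0.0247 z [0.1407 0.1674]
puff in tool top 130 ((0.0997605174779892, 0.005153036676347256), 0.018767403438687325)
side 1 374 xmax 0.1235 y body 0.0306 z [0.138  0.1643]
side -1 355 xmax 0.1231 y body -0.0253 z [0.1378 0.1642]
puff in tool side 243 ((0.09954167157411575, 0.005237245932221413), 0.01883789710700512)
hub ((-0.10372285544872284, 0.0005930439801886678), 0.014704524539411068) [-0.11655236]
```

Request:
jog_arm(
  deltas=[
    {"x": 0, "y": 0.004, "z": 0.02, "wx": 0, "wy": 0, "wz": 0, "fingers": 0.6},
    {"x": 0, "y": 0.004, "z": 0.05, "wx": 0, "wy": 0, "wz": 0, "fingers": 0.6},
    {"x": 0, "y": 0.004, "z": 0.07, "wx": 0, "wy": 0, "wz": 0, "fingers": 0.6},
    {"x": 0, "y": 0.004, "z": 0.08, "wx": 0, "wy": 0, "wz": 0, "fingers": 0.6},
    {"x": 0, "y": 0.004, "z": 0.08, "wx": 0, "wy": 0, "wz": 0, "fingers": 0.6},
  ],
)

```text
time: 6.45
ee_pos: [0.4905, 0.1846, 0.0624]
ee_rot: [[-0.936, -0.353, -0.003], [-0.353, 0.936, -0.001], [0.003, -0.0, -1.0]]
contact_force: [-0.7, 0.5, 0.1]
width: 0.0515
```

```bash
cat > j.py <<'E'
from h import *
import sys
def jaws(fn,save=None):
    s=ctrl.read_state(); T=s["ee_pos"]; c,p,d=grab("side"); np.savez(fn,p=p,d=d,**{k:np.array(v) for k,v in c.items()})
    R=s["ee_rot"]; a=np.arctan2(-R[0,1],R[1,1]); ax=np.array([np.cos(a),np.sin(a)]); n=np.array([-ax[1],ax[0]])
    P=cloud(c,p,d); q=P[...,:2]-T[:2]; x=q@ax;y=q@n;Z=P[...,2]; sat=p.max(2).astype(int)-p.min(2)
    for sg in(1,-1):
        k=(x>.05)&(x<.14)&(abs(y)<.045)&(y*sg>0)&(Z>T[2]-.012)&(Z<T[2]+.03)&(sat<40)
        print(sg,k.sum(),"xmax",np.percentile(x[k],98).round(4),"y",np.median(y[k&(x>.086)&(x<.112)]).round(4),"z",np.percentile(Z[k],[3,97]).round(4))
    b=(x>.05)&(x<.15)&(abs(y)<.06)&(Z>.026)&(Z<.3)&(sat>60)
    pts=np.stack([x[b],y[b]],1).astype(np.float32); print("puff",b.sum(),cv2.minEnclosingCircle(pts),"z",np.percentile(Z[b],[2,98]),"world",np.median(P[b],0))
    go(T[0],T[1],T[2]); print(s["contact_force"])
if __name__=="__main__": jaws(sys.argv[1])
E
python3 j.py s5.npz
python3 -c "
import numpy as np,cv2
p=np.load('s5.npz')['p'][190:330,160:360,::-1];cv2.imwrite('pics/s5.png',cv2.resize(p,None,fx=3.5,fy=3.5))"
```

```text
1 301 xmax 0.1232 y 0.0289 z [0.0581 0.0849]
-1 296 xmax 0.1224 y -0.0268 z [0.0578 0.0843]
puff 58 ((0.1003599464893341, 0.0036277580074965954), 0.01738606207072735) z [0.02703752 0.05104065] world [0.58357053 0.21824852 0.04721447]
t 6.5 tcp [0.4915 0.1852 0.0635] yaw 20.68 tool delta [ 0.0011 -0.0002  0.0012] rows 0.03246987681202817 wz 0 w 0.05156518884454334 q [ 0.36  0.31 -0.47  0.8  -0.   -0.  ]
[-0.70587227  0.49529403  0.14341401]
```

View pics/s5.png

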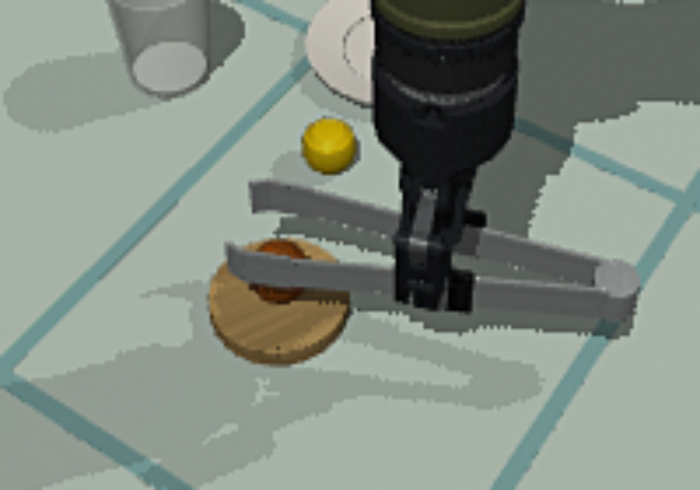

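In the close view the left jaw at (290,268) stands in front of the puff-puff (278,270), and the tongs are still level. I go down around it with a small +y correction.

Request:
jog_arm(
  deltas=[
    {"x": 0, "y": 0.002, "z": 0.005, "wx": 0, "wy": 0, "wz": 0, "fingers": 0.6},
    {"x": 0, "y": 0.002, "z": 0.015, "wx": 0, "wy": 0, "wz": 0, "fingers": 0.6},
    {"x": 0, "y": 0.002, "z": 0.027, "wx": 0, "wy": 0, "wz": 0, "fingers": 0.6},
    {"x": 0, "y": 0.002, "z": 0.036, "wx": 0, "wy": 0, "wz": 0, "fingers": 0.6},
    {"x": 0, "y": 0.002, "z": 0.037, "wx": 0, "wy": 0, "wz": 0, "fingers": 0.6},
  ],
)

```text
time: 7.0
ee_pos: [0.4897, 0.1876, 0.0251]
ee_rot: [[-0.935, -0.354, -0.003], [-0.354, 0.935, -0.001], [0.003, -0.0, -1.0]]
contact_force: [-1.3, 0.5, -1.7]
width: 0.0514
```

```bash
python3 j.py s6.npz
```

```text
1 296 xmax 0.1229 y 0.0289 z [0.0157 0.0473]
-1 254 xmax 0.1231 y -0.0268 z [0.0147 0.0472]
puff 199 ((0.10057154297828674, 0.0005686063086614013), 0.01778480038046837) z [0.03255853 0.05096844] world [0.58003115 0.22804589 0.04550019]
t 7.05 tcp [0.49   0.1877 0.0256] yaw 20.76 tool delta [ 0.0004 -0.      0.0005] rows 0.01238736175232517 wz 0 w 0.05122148917384141 q [ 0.37  0.35 -0.51  0.72 -0.    0.  ]
[-1.29598607  0.53264337 -1.66874581]
```

Centred well, with about 0.5 mm of sideways error. I close stepwise to the squeeze.

Request:
jog_arm(
  deltas=[
    {"x": 0, "y": 0, "z": 0, "wx": 0, "wy": 0, "wz": 0, "fingers": 0.56},
    {"x": 0, "y": 0, "z": 0, "wx": 0, "wy": 0, "wz": 0, "fingers": 0.53},
    {"x": 0, "y": 0, "z": 0, "wx": 0, "wy": 0, "wz": 0, "fingers": 0.5},
    {"x": 0, "y": 0, "z": 0, "wx": 0, "wy": 0, "wz": 0, "fingers": 0.45},
    {"x": 0, "y": 0, "z": 0, "wx": 0, "wy": 0, "wz": 0, "fingers": 0.4},
  ],
)

```text
time: 7.55
ee_pos: [0.4914, 0.1882, 0.0272]
ee_rot: [[-0.935, -0.354, 0.001], [-0.354, 0.935, 0.0], [-0.001, 0.0, -1.0]]
contact_force: [-0.1, -0.3, 0.1]
width: 0.0418
```

Request:
jog_arm(
  deltas=[
    {"x": 0, "y": 0, "z": 0, "wx": 0, "wy": 0, "wz": 0, "fingers": 0.4},
    {"x": 0, "y": 0, "z": 0, "wx": 0, "wy": 0, "wz": 0, "fingers": 0.4},
    {"x": 0, "y": 0, "z": 0, "wx": 0, "wy": 0, "wz": 0, "fingers": 0.4},
  ],
)

```text
time: 7.85
ee_pos: [0.4913, 0.1882, 0.027]
ee_rot: [[-0.935, -0.354, 0.001], [-0.354, 0.935, 0.0], [-0.001, 0.0, -1.0]]
contact_force: [0.3, 1.4, 1.4]
width: 0.0417
```

```bash
python3 j.py s7.npz
```

```text
1 280 xmax 0.1231 y 0.0213 z [0.0195 0.048 ]
-1 227 xmax 0.1235 y -0.0198 z [0.0157 0.0486]
puff 154 ((0.09874062240123749, 0.0020725156646221876), 0.01733788661658764) z [0.03929089 0.05155103] world [0.58019616 0.22643374 0.04730229]
t 7.9 tcp [0.4913 0.1882 0.027 ] yaw 20.75 tool delta [-0. -0. -0.] rows 0.0005296949892761415 wz 0 w 0.04204798102243667 q [ 0.37  0.35 -0.5   0.72  0.    0.  ]
[0.25367704 1.35915132 1.39432597]
```

Request:
jog_arm(
  deltas=[
    {"x": 0, "y": 0, "z": -0.006, "wx": 0, "wy": 0, "wz": 0, "fingers": 0.4},
    {"x": 0, "y": 0, "z": -0.018, "wx": 0, "wy": 0, "wz": 0, "fingers": 0.4},
    {"x": 0, "y": 0, "z": -0.032, "wx": 0, "wy": 0, "wz": 0, "fingers": 0.4},
    {"x": 0, "y": 0, "z": -0.04, "wx": 0, "wy": 0, "wz": 0, "fingers": 0.4},
    {"x": 0, "y": 0, "z": -0.04, "wx": 0, "wy": 0, "wz": 0, "fingers": 0.4},
  ],
)

```text
time: 8.4
ee_pos: [0.4921, 0.1884, 0.0684]
ee_rot: [[-0.935, -0.354, 0.003], [-0.354, 0.935, 0.001], [-0.003, -0.0, -1.0]]
contact_force: [-0.1, 0.5, -1.6]
width: 0.0416
```

```bash
python3 j.py s8.npz
python3 -c "
import numpy as np,cv2
p=np.load('s8.npz')['p'][190:330,160:360,::-1];cv2.imwrite('pics/s8.png',cv2.resize(p,None,fx=3.5,fy=3.5))"
```

```text
1 305 xmax 0.1224 y 0.0213 z [0.062  0.0891]
-1 225 xmax 0.1224 y -0.0198 z [0.0642 0.0891]
puff 162 ((0.09755159169435501, 0.0018692022422328591), 0.01708557829260826) z [0.0794817  0.09208814] world [0.58116901 0.22641725 0.08844724]
t 8.45 tcp [0.4916 0.1882 0.0676] yaw 20.75 tool delta [-0.0006  0.     -0.0008] rows 0.02101064955479762 wz 0 w 0.04163131202564701 q [ 0.37  0.3  -0.46  0.81 -0.    0.  ]
[-0.07653044  0.50513052 -1.59389195]
```

View pics/s8.png

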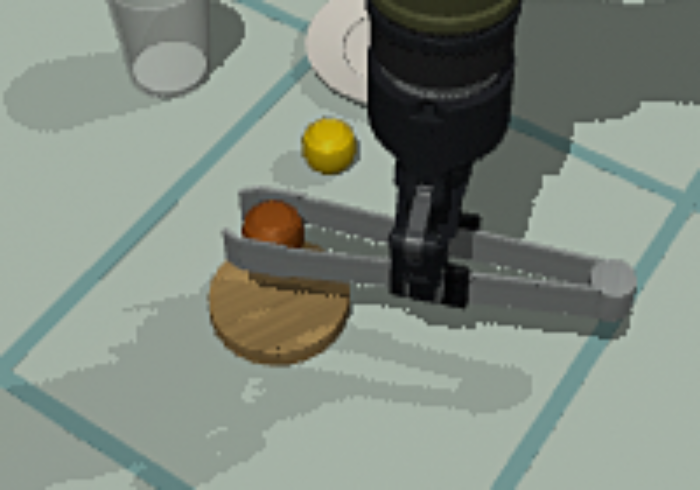

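The puff-puff (274,225) is squeezed between the jaws, clear of the stand. Now the plate's centre.

```bash
python3 - <<'E'
from h import *
for n in("top","side"):
    c=np.load(n+"0.npz"); P=cloud(c,c["p"],c["d"]); X,Y,Z=P[...,0],P[...,1],P[...,2]
    p=c["p"].astype(int); m=(np.hypot(X-.65,Y+.01)<.1)&(Z>.008)&(Z<.03)&(p.max(2)-p.min(2)<40)
    k,l,s,ce=cv2.connectedComponentsWithStats(cv2.morphologyEx(m.astype(np.uint8),cv2.MORPH_CLOSE,np.ones((5,5))))
    i=1+s[1:,4].argmax(); q=P[(l==i)&m]; print(n,len(q),q.min(0),q.max(0),cv2.minEnclosingCircle(q[:,:2].astype(np.float32)))
E
python3 -c "
from h import *
go(.552,-.005,.16,0)"
```

```text
top 1170 [ 0.57956431 -0.07997163  0.00802424] [0.71633318 0.06398771 0.02092459] ((0.6481075286865234, -0.006183083634823561), 0.07510428875684738)
side 839 [ 0.58078704 -0.08335762  0.00800749] [0.71742677 0.05456632 0.01684706] ((0.6506417393684387, -0.014500845223665237), 0.07073068618774414)
t 8.45 tcp [0.4916 0.1882 0.0676] yaw 20.75 tool delta [ 0.0118 -0.2021 -0.0925] rows 4.45086429300984 wz 0.3622 w 0.04163131202564701 q [ 0.37  0.3  -0.46  0.81 -0.    0.  ]
```

Request:
jog_arm(
  deltas=[
    {"x": 0, "y": 0, "z": -0.03, "wx": 0, "wy": 0, "wz": 0, "fingers": 0.4},
    {"x": 0, "y": 0, "z": -0.07, "wx": 0, "wy": 0, "wz": 0, "fingers": 0.4},
    {"x": 0.003, "y": -0.025, "z": -0.09, "wx": 0, "wy": 0, "wz": 0.04, "fingers": 0.4},
    {"x": 0.006, "y": -0.06, "z": -0.092, "wx": 0, "wy": 0, "wz": 0.1, "fingers": 0.4},
    {"x": 0.01, "y": -0.095, "z": -0.092, "wx": 0, "wy": 0, "wz": 0.16, "fingers": 0.4},
  ],
)

```text
time: 8.95
ee_pos: [0.516, 0.0951, 0.1595]
ee_rot: [[-0.98, -0.2, 0.002], [-0.2, 0.98, 0.0], [-0.002, -0.0, -1.0]]
contact_force: [0.7, 0.3, -1.8]
width: 0.0416
```

```bash
python3 -c "
from h import *
go(.5495,-.012,.16,0)"
```

```text
t 8.95 tcp [0.516  0.0951 0.1595] yaw 11.53 tool delta [-0.0114 -0.1116 -0.0005] rows 2.2439395824909236 wz 0.2012 w 0.04163470814045191 q [ 0.18  0.21 -0.35  1.01 -0.   -0.02]
```

Request:
jog_arm(
  deltas=[
    {"x": -0.004, "y": -0.035, "z": 0, "wx": 0, "wy": 0, "wz": 0.06, "fingers": 0.4},
    {"x": -0.008, "y": -0.07, "z": 0, "wx": 0, "wy": 0, "wz": 0.12, "fingers": 0.4},
    {"x": -0.011, "y": -0.095, "z": 0, "wx": 0, "wy": 0, "wz": 0.18, "fingers": 0.4},
    {"x": -0.011, "y": -0.108, "z": 0, "wx": 0, "wy": 0, "wz": 0.2, "fingers": 0.4},
    {"x": -0.011, "y": -0.11, "z": 0, "wx": 0, "wy": 0, "wz": 0.2, "fingers": 0.4},
  ],
)

```text
time: 9.45
ee_pos: [0.5479, -0.011, 0.1582]
ee_rot: [[-1.0, -0.001, -0.001], [-0.001, 1.0, 0.0], [0.001, 0.0, -1.0]]
contact_force: [0.0, 0.3, -0.8]
width: 0.0419
```

Request:
jog_arm(
  deltas=[
    {"x": 0, "y": 0, "z": 0, "wx": 0, "wy": 0, "wz": 0, "fingers": 0.4},
    {"x": 0, "y": 0, "z": 0, "wx": 0, "wy": 0, "wz": 0, "fingers": 0.4},
    {"x": 0, "y": 0, "z": 0, "wx": 0, "wy": 0, "wz": 0, "fingers": 0.4},
  ],
)

```text
time: 9.75
ee_pos: [0.5479, -0.0088, 0.1587]
ee_rot: [[-1.0, -0.004, -0.0], [-0.004, 1.0, 0.0], [0.0, 0.0, -1.0]]
contact_force: [0.8, 0.5, -1.8]
width: 0.0418
```

```bash
python3 j.py s9.npz
python3 - <<'E'
from h import *
c,p,d=grab("top"); o=np.load('s9.npz')['p']
w=np.hstack([cv2.resize(p[120:330,120:400],(400,300)),cv2.resize(o[60:360,100:500],(400,300))])
cv2.imwrite('pics/f.png',w[...,::-1])
E
```

```text
1 267 xmax 0.1233 y 0.0215 z [0.1521 0.1786]
-1 168 xmax 0.1213 y -0.0195 z [0.1533 0.1788]
puff 105 ((0.0973130390048027, 0.003996604587882757), 0.016799896955490112) z [0.16850348 0.1814579 ] world [ 0.64100429 -0.00338117  0.17801101]
t 9.8 tcp [ 0.548  -0.0089  0.1588] yaw 0.23 tool delta [0.0001 0.0001 0.0001] rows 0.0034774980942264564 wz 0 w 0.041939360652386015 q [-0.02  0.26 -0.29  1.02  0.   -0.02]
[ 0.83027887  0.53531717 -1.77623398]
```

View pics/f.png

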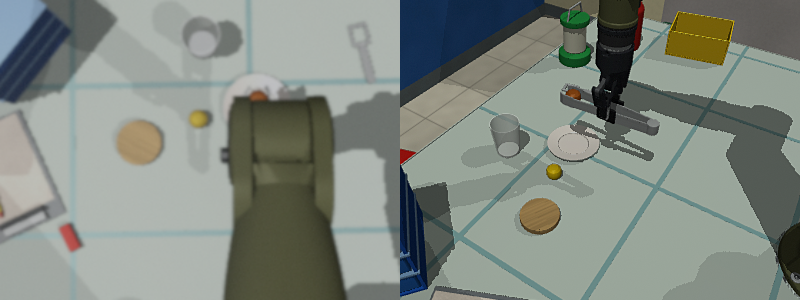

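The puff-puff is at about (0.645, -0.007), near the plate's middle at (0.649, -0.011). It is about 0.165 m up and still held, so I hand in.

```bash
python3 -c "
from h import *
print(ctrl.close_job())"
```

```text
the job is handed in; nothing more can be done
None
```

The arm picked up the tongs by the black grips, lowered the open jaws over the brown puff-puff and squeezed it. It then lifted it off the stand and carried it over the white plate. I handed the job in at 9.85 s with it still held there; no verdict was reported.

**Last checks:**
- **Position:** the puff-puff is at about (0.645, -0.007) m. That is roughly 6 mm from the plate's middle, which I put at about (0.649, -0.011) m.
- **Height:** its centre is about 16–17 cm above the table, and the underside of the tongs is about 15 cm up.
- **Hold:** the fingers stopped at 42 mm on the grips and the arm was still. The final pictures show the puff-puff between both jaws. The actual jaw and finger forces on the tongs and puff-puff cannot be read here.
- **Other things on the table:** in the final pictures the stand, plate, cup, eraser, bottle opener and visible part of the clipboard looked unmoved. I did not measure this, and the pencil was out of view.

**Disagreements:** the plate's centre differed by about 6 mm in y between the top and side cameras, so I aimed between the two. The fingers stopped at 42 mm rather than the stated 44 mm.

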